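# Crimp a vial on the hand-lever crimper and hold the lever

## Task

Crimp the vial that stands in the hand-lever crimper: first turn the black force knob clockwise until it has clicked past its detent, then flip the hinged steel safety catch right over, away from the lever, and only after that pull the lever's cross-bar towards the robot as far as it goes. The lever springs back if released, so finish while the gripper is still holding it fully pulled, with the knob and catch left as you set them. Leave the tip rack, the jar and the beaker where they stand.

Things in the scene. Friction and masses are not known exactly. Their poses are not given: they have to be found in the camera images.
- crimper: Crimper fixed to the bench, white base plate 250 x 360 x 20 mm. Origin on the bench top; x points away from its front (front roughly faces the robot, yaw within 0.35 rad), y left, z up. In its frame (mm): plate x -130..120, y -210..150; grey knob pedestal x -105..-15, y -195..-105, top z 60; lever at y 0; column and overhanging head x -20..110, y 60..130, top z 210.
- knob_grip (a point): Grip point of the black force knob on its upright axis, on the pedestal (crimper frame x -60, y -150, z 97 mm). The knob is a bar 42 mm long, 14 mm thick, 32 mm high (7 mm above this point, 25 mm below) on a disc 44 mm across; the point's x runs along the bar and turns with it, z is up.
- knob (a joint): Force knob's angle, rad: starts at 0 to 0.1 (bar along the crimper's x), grows clockwise seen from above, stop at 1.1. It turns easily (0.01 N m) but for a sprung detent between 0.17 and 0.83, which resists by about 0.1 N m up to its crest at 0.5: let go before, it springs back to 0.19; past it, it snaps on to 0.82 or more and stays.
- catch_tab (a point): Middle of the black thumb tab (50 mm along the crimper's x, 12 mm thick, 14 mm high) near the free edge of the safety catch, 63 mm from its hinge. The catch is a steel flap 6 mm thick, 106 mm long (crimper x -90..16 mm), reaching 70 mm from the hinge, with a 36 mm wide flange at its far end. It starts leaning to the crimper's +y, tab at about crimper x -65, y 10, z 119 mm.
- catch_hinge (a point): Point on the catch's hinge line level with the tab: the line runs along the crimper's x at crimper y -35, z 75 mm. This point's axes are those of the crimper.
- catch (a joint): Safety catch's angle, rad. 0: flap leans 0.8 from upright to the crimper's +y, blocking the lever's shaft (starts at 0 to 0.12). Grows as it is flipped up and over to the crimper's -y: upright at 0.8, stop at 1.6 (leaning 0.8 to -y). Stiff hinge: it stays where left; under 2 N at the tab moves it. It is in the lever's way until about 0.7.
- lever_bar (a point): Middle of the lever's black cross-bar: round, 18 mm in diameter, 84 mm long along the crimper's y, 150 mm from the pivot. It tops a U-shaped steel fork: legs 10 mm thick at the bar's ends, 46 mm to either side; about 50 mm of free height under the bar's axis at its middle. At rest at about crimper x 61, y 0, z 187 mm. Axes turn with the lever's joint; at rest they are the crimper's.
- lever_pivot (a point): The lever's pivot: the lever turns about an axis along the crimper's y through this point (crimper x 0, y 0, z 50 mm). This point's axes are those of the crimper.
- lever (a joint): Lever's angle, rad. 0 at rest, leaning 0.42 from upright to the crimper's +x; grows as the bar is pulled to the crimper's -x; stop at 0.85 (leaning 0.43 to -x, bar at about crimper x -62, z 186 mm). A spring returns it: about 3 N at the bar at rest, 7 to 8 N at the stop. It drives the crimping ram down to the vial. With the catch closed it stops before about 0.15.
- rack: Bystander: box of pipette tips, 85 x 120 x 58 mm, loose on the bench to the left of the crimper. Origin under its middle.
- jar: Bystander: closed glass jar, 52 mm in diameter, 70 mm high, loose, behind the crimper. Origin under its middle.
- beaker: Bystander: small open beaker, 56 mm in diameter, 65 mm high, loose, behind the crimper. Origin under its middle.

How it is judged:
On the way, in this order (a step that is already met when the one before it is completed fails the run):
1. the force knob has clicked past its detent (value of joint knob above 0.7 rad), for 0.2 s.
2. the safety catch is flipped right over (value of joint catch above 1.25 rad and value of joint knob above 0.7 rad), for 0.2 s.
3. the lever is pulled fully, knob and catch still set (all of step 2 and value of joint lever above 0.7 rad), for 0.2 s.
At the end, for the whole second after the job is handed in: The fingers press the lever with over 1.5 N and hold it steady (under 0.1 rad/s) above 0.7 rad of its 0.85 rad travel; knob above 0.7 rad (past its detent), catch above 1.25 rad (flipped over); rack, jar and beaker within 30 mm of where they stood (all of step 3 and contact force between the fingers and lever above 1.5 N and velocity of joint lever between -0.1 and 0.1 rad/s and distance of each of rack, jar, beaker from where it was at the start of the episode below 0.03 m); the arm keeps its last pose, push and grip.
It fails at once if the tip rack is pushed more than 30 mm from its place (distance of rack from where it was at the start of the episode above 0.03 m).
It fails at once if the jar is pushed more than 30 mm from its place (distance of jar from where it was at the start of the episode above 0.03 m).
It fails at once if the beaker is pushed more than 30 mm from its place (distance of beaker from where it was at the start of the episode above 0.03 m).
It also fails if it takes over 64 s, if anything falls off the work surface, if the arm or the gripper's body presses on something with over 40 N, if the wrist force passes 120 N, or if a joint passes its speed limit or range.

## Robot

A 7-joint arm with a two-finger parallel gripper is mounted at the origin on the work surface. World frame = base frame: x ahead of the robot, y to its left, z up, the work surface at z = 0. Lengths are in m, angles in rad, forces in N, time in s.
With the tool pointing down it reaches from about 0.4 to 0.85 m from the base axis. Payload 4.5 kg.
Tool frame: the origin (TCP) lies between the finger pads; the fingertips stand 14 mm ahead of it and the grasp point (between the pads) lies 5 mm behind it (arm.tcp_to_tips is the distance from the TCP to the fingertips, in m); z points along the fingers, y is the direction in which the jaws open and shut (so a half turn about z gives the same grasp; the last joint's range is limited). The gripper opens to 88 mm and grips with 3 to 60 N. Pads are 18 mm wide; open, the fingers measure 123 mm over their backs; the gripper's body (75 mm by 187 mm) begins 45 mm behind the grasp point.
Start: joints at [-1.14, 0.689, -0.195, 1.565, 0.157, 0.902, -0.215], TCP at [0.242, 0.576, 0.253] pointing down, gripper open.
Joint ranges: [-3.01, 3.01], [-0.46, 2.08], [-1.47, 1.51], [0.13, 2.56], [-1, 4.14], [0.04, 2.09], [-2.66, 2.66]. Speed limits (rad/s): [2.57, 2.57, 3.14, 3.14, 3.14, 3.14, 3.14].

## Interface

Orientations are given as a rotation vector (axis times angle).
In Python, from rig import sensors, grab_frame, job_done, arm gives the robot as it stands. The module is installed in compiled form; this text tells all that it offers.
- The arm moves only by the tool apply_moves, never from a script. Its argument "moves" is a list of rows, each a list of 5 numbers: the shift along the tool's x, y, z in m, then the turn about the tool's z in rad, then the closure in counts, from 0 (fully open) to 255 (shut). In form: [[tx, ty, tz, twist, hand], ...]. A call has 1 to 12 rows; each row shifts and turns the commanded pose from where the row before left it, along the tool's axes as they then stand; what a row does not reach is not made up. A row lasts 1/10 s, in which the tool goes at most 50 mm and 8.59 degrees, less where a joint would pass 70% of its speed; a pose out of reach is approached as far as the arm can. A call is refused whole if a number of a shift passes 0.05 or a number of a turn 0.15, either way. A call with a gripper value outside its range is refused whole. The fingers move at their own pace and stop on an object; "grip_force" is the grip in N (left out, the last holds). Time passes only in rows, so rows that do not move let the fingers close. It gives the time, the measured TCP pose, the force and the opening at its end, in the units of the state.
- sensors.state(): the state, without advancing time (a new reading comes with each control period).
- grab_frame(name): name is "side" or "top"; returns a dict with "color" (480x640x3 uint8, red, green, blue), "fx", "fy", "cx", "cy" (pixels), "distortion" ([k1, k2, p1, p2, k3] as OpenCV has them; the pictures are not rectified), "rvec" (rotation vector, rad) and "tvec" (3), from world to camera coordinates, as OpenCV has them. Camera axes: x right, y down, z forward; pixel columns grow to the right and rows downward; lengths in m; the calibration is good to about 2 mm. A picture is of the moment at which its call begins. There is no depth.
- job_done(): hands the job in, once; it reports no verdict.
The state is a dict: "time": time; "joint_positions": joint angles; "joint_vel": joint speeds; "effort": joint torques, N m; "position": TCP position; "orientation": TCP orientation; "ft_force": force on the tool from outside, world axes, zero at the start; "moment": the same for the moment, N m; "opening": opening from 0.0 (shut) to 1.0 (fully open).
Only numpy, scipy, OpenCV 4.12 (cv2) and the standard library are available. Lean on these libraries where they do the work, as an engineer would, in place of code of your own. Each camera call takes 0.05 s, during which the arm holds its last target.

## Working session

There is one attempt and no reset: what is moved stays moved. The work goes in short steps, Python scripts to look and compute and a tool call to move; the robot and the scene stay as the last step left them, time stands still between calls to the robot, and variables do not carry over. Pictures are saved under pics/ and viewed, and the job is handed in when it is done.

Besides the shell and the picture viewer there is one more tool, called after "Call:" as name(argument=value, ...), one argument or row to a line, values as JSON. apply_moves: Moves the arm, as the interface text tells. Its arguments: {"type":"object","properties":{"moves":{"type":"array","items":{"type":"array","items":{"type":"number"}}},"grip_force":{"type":"number"}},"required":["moves"]}

```bash
ls; mkdir -p pics; python3 - <<'E'
from rig import sensors, grab_frame, arm
import cv2
print(sensors.state())
print(arm, [a for a in dir(arm) if a[0]!='_'])
for n in("side","top"):
    f=grab_frame(n); cv2.imwrite(f"pics/{n}0.png",f["color"][:,:,::-1])
    print({k:v for k,v in f.items() if k!="color"})
E
```

```text
pics
{'time': 0.0, 'joint_positions': array([-1.14017952,  0.68997018, -0.19450206,  1.56635685,  0.15729972,
        0.90249416, -0.21509747]), 'joint_vel': array([-0.00043915, -0.00254044,  0.00028126, -0.00157344,  0.0012866 ,
        0.00073323,  0.00018766]), 'effort': array([-4.51259757e-04, -5.27567196e+01, -1.26671489e+00, -1.53419888e+01,
       -5.26260585e-02,  6.79250050e-03,  1.78206219e-04]), 'position': array([0.24136633, 0.5758486 , 0.2519149 ]), 'orientation': array([-6.19071027e-01, -3.07976537e+00,  2.86531704e-03]), 'ft_force': array([ 0.42187242, -0.17913246, -0.10097639]), 'moment': array([-0.00314155,  0.01502972,  0.04156007]), 'opening': 0.9973835965049219}
<Robot object at 0x7f039ddc3a10> ['MotionError', 'tcp_to_tips']
{'fx': 576.364516997946, 'fy': 576.364516997946, 'cx': 321.7425000277371, 'cy': 252.20586406151853, 'distortion': array([-0.00745232,  0.        ,  0.        ,  0.        ,  0.        ]), 'rvec': array([ 0.52769198, -2.97145344,  0.60259121]), 'tvec': array([0.62663577, 0.14132845, 1.23650004])}
{'fx': 610.2424080643469, 'fy': 610.2424080643469, 'cx': 318.05185126084166, 'cy': 245.6203371663159, 'distortion': array([-0.03119983,  0.        ,  0.        ,  0.        ,  0.        ]), 'rvec': array([ 1.96481242, -2.26357826,  0.24249809]), 'tvec': array([0.1859548 , 0.64431948, 1.06939963])}
```

View pics/side0.png

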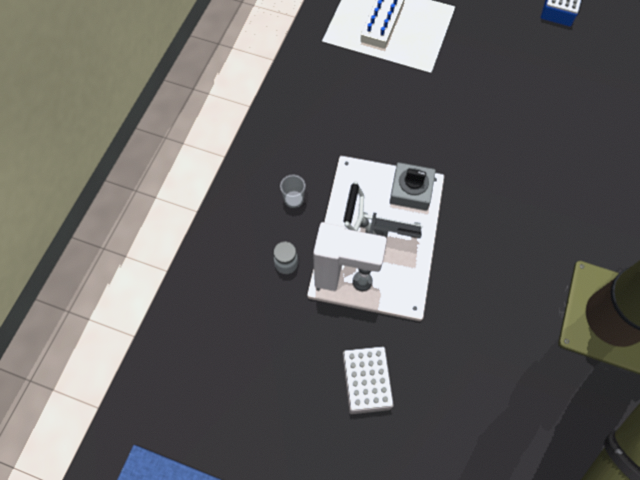

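View pics/top0.png

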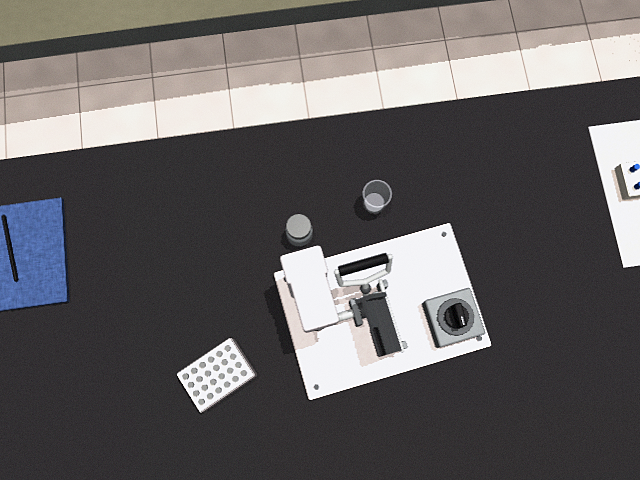

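The side view shows the crimper plate with corners at about (340,157), (443,174), (422,319) and (309,297). In the top view they are at about (450,224), (490,346), (311,399) and (275,272). I'll enlarge both to refine these.

```bash
python3 - <<'E'
import cv2
a=cv2.imread("pics/top0.png")[210:410,260:500]; cv2.imwrite("pics/top0c.png",cv2.resize(a,None,fx=3.3,fy=3,interpolation=cv2.INTER_CUBIC) if 0 else cv2.resize(a,(720,600),interpolation=cv2.INTER_CUBIC))
a=cv2.imread("pics/side0.png")[145:335,295:455]; cv2.imwrite("pics/side0c.png",cv2.resize(a,(480,570),interpolation=cv2.INTER_CUBIC))
E
```

```text
(no output)
```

View pics/top0c.png

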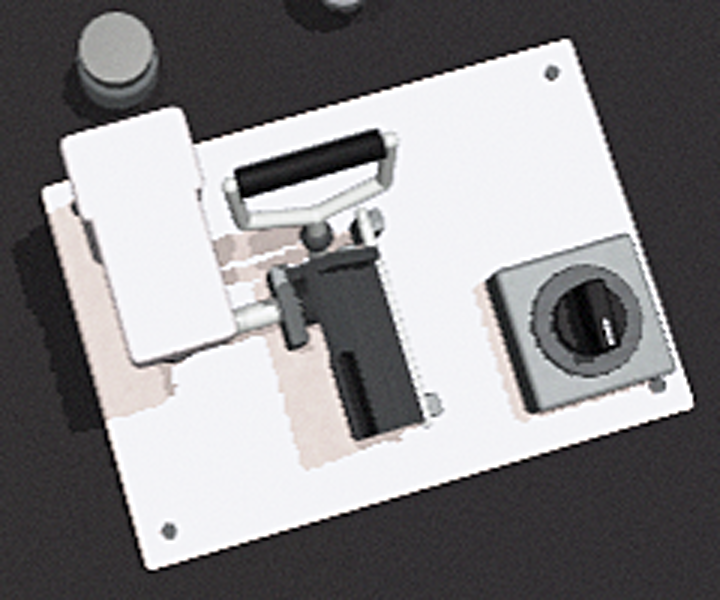

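View pics/side0c.png

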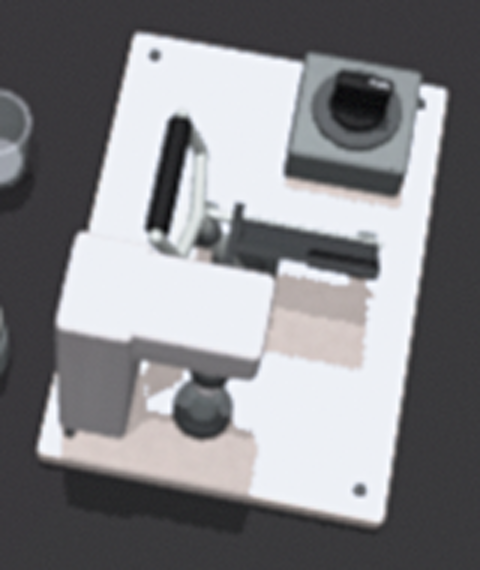

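```bash
cat > h.py <<'E'
import numpy as np, cv2, json
from scipy.optimize import least_squares
CAM={'side':dict(f=576.364516997946,c=(321.7425,252.20586),d=[-0.00745232,0,0,0,0],r=[0.52769198,-2.97145344,0.60259121],t=[0.62663577,0.14132845,1.23650004]),
'top':dict(f=610.2424080643469,c=(318.05185,245.620337),d=[-0.03119983,0,0,0,0],r=[1.96481242,-2.26357826,0.24249809],t=[0.1859548,0.64431948,1.06939963])}
def proj(n,P):
    c=CAM[n];K=np.array([[c['f'],0,c['c'][0]],[0,c['f'],c['c'][1]],[0,0,1.]])
    return cv2.projectPoints(np.asarray(P,float).reshape(-1,1,3),np.array(c['r']),np.array(c['t']),K,np.array(c['d']))[0].reshape(-1,2)
def W(p,P):
    x,y,a=p;P=np.atleast_2d(P)/1000.;c,s=np.cos(a),np.sin(a)
    return np.c_[x+c*P[:,0]-s*P[:,1],y+s*P[:,0]+c*P[:,1],P[:,2]]
E
cat > fit.py <<'E'
from h import *
pts=np.array([[120,-210,20],[-130,-210,20],[-130,150,20],[120,150,20],[61,0,187.]])
T=np.array([[451,223.3],[490.7,345.7],[310,399.7],[274.3,272.7],[364,264]])
S=np.array([[340,156],[444,175],[422.7,319],[308.3,297.3],[351.7,202.7]])
def R(p,w):
    r=[]
    if 't' in w:r.append(proj('top',W(p,pts))-T)
    if 's' in w:r.append(proj('side',W(p,pts))-S)
    return np.concatenate(r).ravel()
for w in('t','s','ts'):
    s=least_squares(R,[.6,0,0],args=(w,),loss='soft_l1');print(w,s.x.round(4));print(R(s.x,w).reshape(-1,2).round(1).tolist())
p=s.x
for n,q in dict(knob=[-60,-150,97],tab=[-65,10,119],hinge=[-65,-35,75],bar=[61,0,187],barend=[-62,0,186]).items():
    print(n,W(p,q)[0].round(4),proj('top',W(p,q)).round(1),proj('side',W(p,q)).round(1))
E
python3 fit.py
```

```text
t [0.5364 0.0184 0.1373]
[[0.0, -1.1], [2.3, 0.2], [-0.7, 0.7], [-0.4, -0.8], [0.1, 0.4]]
s [0.5344 0.0216 0.1461]
[[-0.3, -0.6], [0.4, -0.8], [0.9, 0.7], [-0.8, -0.7], [-0.1, 1.4]]
ts [0.5357 0.0193 0.1398]
[[-0.6, -0.9], [2.0, 0.4], [-1.0, 1.3], [-1.0, -0.1], [-0.5, 0.9], [0.1, -1.7], [0.6, -1.3], [0.1, -0.2], [-1.4, -2.3], [-0.3, 0.1]]
knob [ 0.4972 -0.1376  0.097 ] [[460.2 315.3]] [[416.5 173. ]]
tab [0.4699 0.0202 0.119 ] [[376.3 342.8]] [[409.2 234.1]]
hinge [ 0.4762 -0.0244  0.075 ] [[397.8 337. ]] [[409.3 224.1]]
bar [0.5961 0.0278 0.187 ] [[363.5 264.9]] [[351.4 202.8]]
barend [0.4743 0.0107 0.186 ] [[385.7 337.1]] [[413.4 214.9]]
```

Call:
apply_moves(
  moves=[
    [-0.0256, -0.028, -0.003, 0, 0],
    [-0.0256, -0.028, -0.003, 0, 0],
    [-0.0256, -0.028, -0.003, 0, 0],
    [-0.0256, -0.028, -0.003, 0, 0],
    [-0.0256, -0.028, -0.003, 0, 0],
    [-0.0256, -0.028, -0.003, 0, 0],
    [-0.0256, -0.028, -0.003, 0, 0],
    [-0.0256, -0.028, -0.003, 0, 0],
    [-0.0256, -0.028, -0.003, 0, 0],
    [-0.0256, -0.028, -0.003, 0, 0],
  ],
)

```text
time: 1.1
position: [0.3696, 0.2177, 0.2827]
orientation: [-0.619, -3.08, 0.0]
ft_force: [1.3, -0.3, -0.4]
opening: 1.0
```

```bash
cat >> h.py <<'E'
CR=(.5357,.0193,.1398)
def go(P,ang=None):
    """P crimper-frame mm TCP target; ang desired tool-y direction relative to crimper y, rad, + = ccw"""
    from rig import sensors
    from scipy.spatial.transform import Rotation as Ro
    s=sensors.state();R=Ro.from_rotvec(s['orientation']).as_matrix()
    d=R.T@(W(CR,P)[0]-s['position'])
    a=np.arctan2(R[1,1],R[0,1])
    c=W(CR,[0,0,0])[0]; v=s['position']-c; cc,ss=np.cos(CR[2]),np.sin(CR[2])
    here=np.array([cc*v[0]+ss*v[1],-ss*v[0]+cc*v[1],v[2]])*1000
    rel=(a-np.pi/2-CR[2]+np.pi/2)%np.pi-np.pi/2
    print('t',round(s['time'],2),'crimper mm',here.round(1),'toolx_c',(R.T@np.array([cc,ss,0])).round(3),'yaw rel',round(rel,3),'F',s['ft_force'].round(1),'open',round(s['opening'],3),'q',s['joint_positions'].round(2))
    print('tool shift',d.round(4), 'twist', None if ang is None else round(-(ang-rel),3))
E
python3 -c "
from h import *;go([-60,-150,180],0)"
```

```text
t 1.1 crimper mm [-136.8  219.6  282.7] toolx_c [-0.86   0.511 -0.   ] yaw rel -0.536 F [ 1.3 -0.3 -0.4] open 1.0 q [-0.47  0.4  -0.25  2.08  0.15  0.68  0.36]
tool shift [-0.2549 -0.2784  0.1028] twist -0.536
```

Call:
apply_moves(
  moves=[
    [-0.0255, -0.0278, 0, 0, 0],
    [-0.0255, -0.0278, 0, 0, 0],
    [-0.0255, -0.0278, 0, 0, 0],
    [-0.0255, -0.0278, 0, 0, 0],
    [-0.0255, -0.0278, 0.005, 0, 0],
    [-0.0255, -0.0278, 0.01, 0, 0],
    [-0.0255, -0.0278, 0.015, 0, 0],
    [-0.0255, -0.0278, 0.02, 0, 0],
    [-0.0255, -0.0278, 0.02, 0, 0],
    [-0.0255, -0.0278, 0.02, 0, 0],
    [0, 0, 0, -0.125, 0],
  ],
)

```text
time: 2.2
position: [0.4966, -0.1416, 0.19]
orientation: [-0.434, -3.108, 0.005]
ft_force: [-1.2, 1.5, -0.9]
opening: 0.996
```

Call:
apply_moves(
  moves=[
    [0, 0, 0, -0.125, 0],
    [0, 0, 0, -0.125, 0],
    [0, 0, 0, -0.125, 0],
    [0, 0, 0, 0, 0],
  ],
)

```text
time: 2.6
position: [0.4969, -0.1358, 0.1924]
orientation: [0.162, -3.137, -0.001]
ft_force: [0.1, -0.0, -0.6]
opening: 0.998
```

```bash
python3 -c "
from h import *;go([-60,-150,93],-0.05)
from rig import grab_frame
for n in ('side','top'):
    f=grab_frame(n)['color'][:,:,::-1];c=f[120:320,300:460] if n=='side' else f[220:400,340:520];cv2.imwrite('pics/%s1.png'%n,cv2.resize(c,None,fx=3,fy=3,interpolation=cv2.INTER_CUBIC))"
```

```text
t 2.6 crimper mm [ -60.  -148.2  192.4] toolx_c [-0.999  0.037 -0.   ] yaw rel -0.037 F [ 0.1 -0.  -0.6] open 0.998 q [ 0.4   0.65 -0.36  1.95  0.38  0.6   1.46]
tool shift [-0.0001 -0.0019  0.0994] twist 0.013
```

View pics/top1.png

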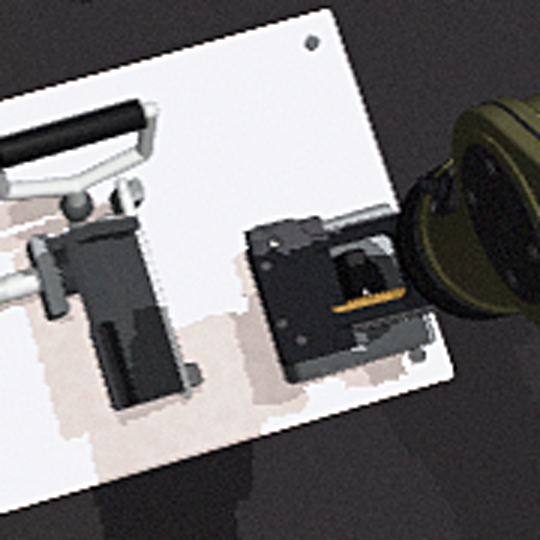

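View pics/side1.png

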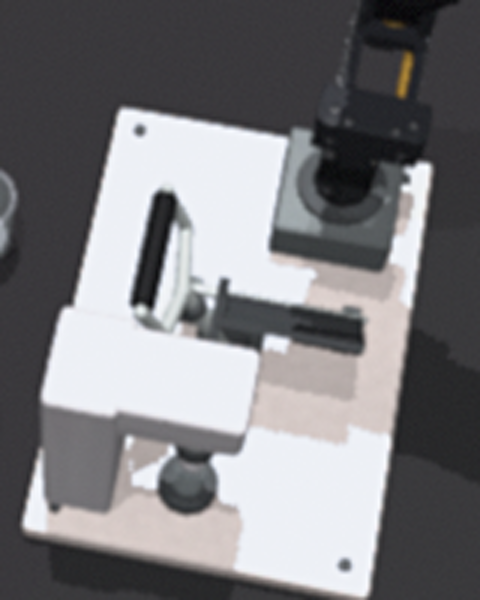

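The gripper sits over the knob, with its jaws either side of the bar. Lowering now.

Call:
apply_moves(
  moves=[
    [0, -0.001, 0.02, 0.01, 0],
    [0, -0.001, 0.02, 0, 0],
    [0, 0, 0.02, 0, 0],
    [0, 0, 0.02, 0, 0],
    [0, 0, 0.012, 0, 0],
    [0, 0, 0.007, 0, 0],
    [0, 0, 0, 0, 0],
  ],
)

```text
time: 3.4
position: [0.4972, -0.1375, 0.0932]
orientation: [0.146, -3.137, -0.0]
ft_force: [0.6, 0.2, 0.3]
opening: 1.003
```

Call:
apply_moves(
  moves=[
    [0, 0, 0, 0, 255],
    [0, 0, 0, 0, 255],
    [0, 0, 0, 0, 255],
    [0, 0, 0, 0, 255],
    [0, 0, 0, 0, 255],
    [0, 0, 0, 0, 255],
    [0, 0, 0, 0, 255],
    [0, 0, 0, 0, 255],
  ],
  grip_force=15,
)

```text
time: 4.2
position: [0.4974, -0.1376, 0.0937]
orientation: [0.146, -3.138, -0.0]
ft_force: [0.0, 0.1, 0.2]
opening: 0.301
```

```bash
python3 -c "
from h import *;go([-60,-150,93],-0.05)"
```

```text
t 4.2 crimper mm [ -59.8 -150.    93.7] toolx_c [-0.999  0.047 -0.   ] yaw rel -0.047 F [0.  0.1 0.2] open 0.301 q [ 0.32  0.82 -0.23  2.01  0.49  0.36  1.37]
tool shift [0.0002 0.     0.0007] twist 0.003
```

Call:
apply_moves(
  moves=[
    [0, 0, 0, 0, 255],
    [0, 0, 0, 0, 255],
    [0, 0, 0, 0, 255],
    [0, 0, 0, 0, 255],
  ],
)

```text
time: 4.6
position: [0.4973, -0.1371, 0.0937]
orientation: [0.147, -3.138, -0.001]
ft_force: [-1.8, 2.1, 1.3]
opening: 0.16
```

Call:
apply_moves(
  moves=[
    [0, 0, 0, 0.05, 255],
    [0, 0, 0, 0.1, 255],
    [0, 0, 0, 0.1, 255],
    [0, 0, 0, 0.1, 255],
  ],
)

```text
time: 5.0
position: [0.4973, -0.1367, 0.0937]
orientation: [-0.406, -3.115, -0.002]
ft_force: [-0.3, 3.8, 0.9]
opening: 0.155
```

```bash
python3 -c "
from h import *;go([-60,-150,93],-0.95)"
```

```text
t 5.0 crimper mm [ -59.7 -149.1   93.7] toolx_c [-0.921  0.389  0.   ] yaw rel -0.399 F [-0.3  3.8  0.9] open 0.155 q [ 0.27  0.81 -0.15  2.02  0.34  0.34  1.15]
tool shift [-0.0001 -0.0009  0.0007] twist 0.551
```

Call:
apply_moves(
  moves=[
    [0, 0, 0, 0.1, 255],
    [0, 0, 0, 0.1, 255],
    [0, 0, 0, 0.1, 255],
    [0, 0, 0, 0.1, 255],
    [0, 0, 0, 0.1, 255],
    [0, 0, 0, 0.06, 255],
    [0, 0, 0, 0, 255],
    [0, 0, 0, 0, 255],
    [0, 0, 0, 0, 255],
  ],
)

```text
time: 5.9
position: [0.4977, -0.1361, 0.0937]
orientation: [-1.243, -2.885, -0.003]
ft_force: [0.3, 5.8, 1.2]
opening: 0.159
```

Call:
apply_moves(
  moves=[
    [0, 0, 0, 0, 0],
    [0, 0, 0, 0, 0],
    [0, 0, 0, 0, 0],
    [0, 0, 0, 0, 0],
    [0, 0, 0, 0, 0],
    [0, 0, 0, 0, 0],
    [0, 0, 0, 0, 0],
    [0, 0, 0, 0, 0],
  ],
)

```text
time: 6.7
position: [0.4974, -0.1376, 0.0937]
orientation: [1.247, 2.883, 0.0]
ft_force: [-0.5, -0.4, -1.1]
opening: 0.855
```

Call:
apply_moves(
  moves=[
    [0, 0, -0.02, 0, 0],
    [0, 0, -0.03, 0, 0],
    [0, 0, -0.03, 0, 0],
    [0, 0, -0.03, 0, 0],
    [0, 0, -0.03, 0, 0],
    [0, 0, 0, 0, 0],
  ],
)

```text
time: 7.3
position: [0.4995, -0.1382, 0.2372]
orientation: [1.245, 2.876, 0.003]
ft_force: [0.2, -0.5, -0.6]
opening: 1.004
```

```bash
python3 -c "
from h import *;go([-65,-60,200],0)
from rig import grab_frame
for n in ('side','top'):
    f=grab_frame(n)['color'][:,:,::-1];c=f[120:320,300:460] if n=='side' else f[220:400,340:520];cv2.imwrite('pics/%s2.png'%n,cv2.resize(c,None,fx=3,fy=3,interpolation=cv2.INTER_CUBIC))"
```

```text
t 7.3 crimper mm [ -57.8 -150.9  237.2] toolx_c [-0.576  0.817  0.007] yaw rel -0.957 F [ 0.2 -0.5 -0.6] open 1.004 q [ 0.23  0.57 -0.08  1.91  0.07  0.66  0.86]
tool shift [0.0787 0.0463 0.0369] twist -0.957
```

View pics/top2.png

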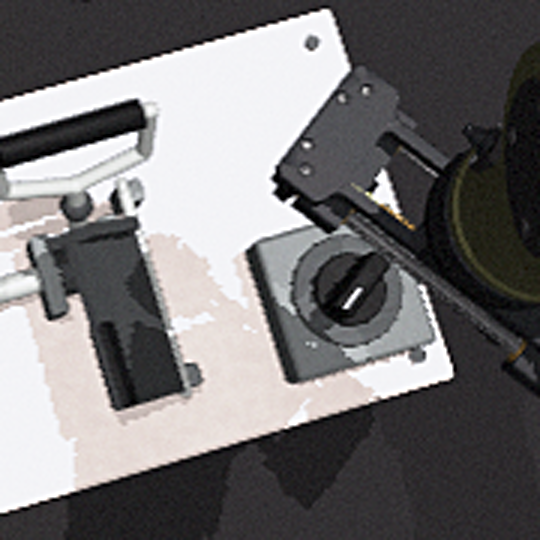

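View pics/side2.png

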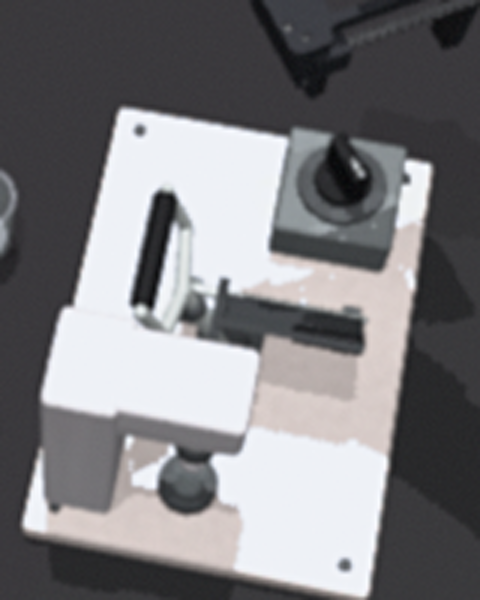

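The knob stays at roughly 0.95 rad after release, as its bar shows in both views near top-crop (345,285). Next is the catch. I'll close the fingers, square up, and cross to its +y side.

Call:
apply_moves(
  moves=[
    [0, 0, 0, -0.137, 255],
    [0, 0, 0, -0.137, 255],
    [0, 0, 0, -0.137, 255],
    [0, 0, 0, -0.137, 255],
    [0, 0, 0, -0.137, 255],
    [0, 0, 0, -0.137, 255],
    [0, 0, 0, -0.137, 255],
    [0.007, 0.033, 0, 0, 255],
    [0.007, 0.033, 0, 0, 255],
    [0, 0.033, 0, 0, 255],
    [0, 0.033, 0, 0, 255],
  ],
)

```text
time: 8.5
position: [0.4633, -0.008, 0.2323]
orientation: [0.222, -3.13, -0.001]
ft_force: [-0.4, 0.3, 0.5]
opening: 0.025
```

Call:
apply_moves(
  moves=[
    [0, 0.033, 0, 0, 255],
    [0, 0.033, 0, 0, 255],
    [0, 0, 0, 0, 255],
  ],
)

```text
time: 8.8
position: [0.4541, 0.0615, 0.2327]
orientation: [0.236, -3.131, -0.005]
ft_force: [0.7, 0.1, -0.2]
opening: 0.009
```

```bash
python3 -c "
from h import *;go([-72,50,118],0)
from rig import grab_frame
for n in ('side','top'):
    f=grab_frame(n)['color'][:,:,::-1];c=f[120:320,300:460] if n=='side' else f[220:400,340:520];cv2.imwrite('pics/%s3.png'%n,cv2.resize(c,None,fx=3,fy=3,interpolation=cv2.INTER_CUBIC))"
```

```text
t 8.8 crimper mm [-75.   53.1 232.7] toolx_c [-1.    -0.011 -0.002] yaw rel 0.011 F [ 0.7  0.1 -0.2] open 0.009 q [-0.01  0.52 -0.34  2.07  0.29  0.6   1.17]
tool shift [-0.0031 -0.0035  0.1147] twist 0.011
```

View pics/top3.png

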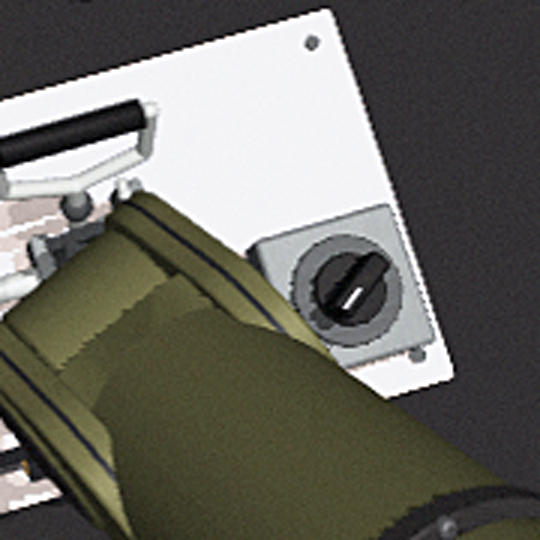

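View pics/side3.png

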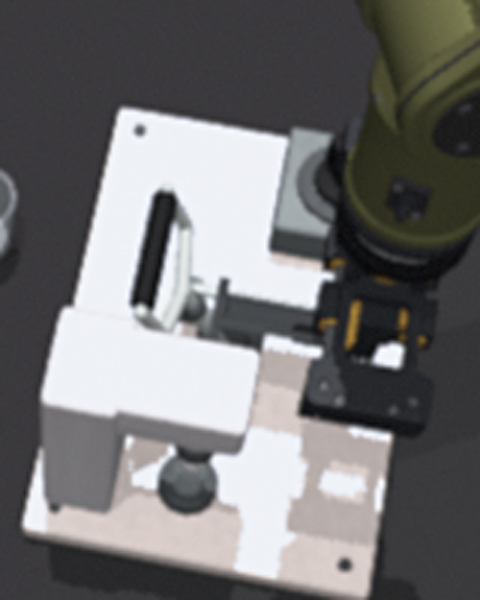

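The head, lever and rack look clear of the gripper. Lowering beside the tab.

Call:
apply_moves(
  moves=[
    [-0.001, 0, 0.02, 0.01, 255],
    [0, 0, 0.02, 0, 255],
    [0, 0, 0.02, 0, 255],
    [0, 0, 0.02, 0, 255],
    [0, 0, 0.02, 0, 255],
    [0, 0, 0.015, 0, 255],
    [0, 0, 0, 0, 255],
  ],
)

```text
time: 9.6
position: [0.4551, 0.0545, 0.1167]
orientation: [0.204, -3.13, 0.003]
ft_force: [0.0, 0.0, -0.5]
opening: 0.006
```

```bash
python3 -c "
from h import *;go([-72,-42,118],0)
from rig import grab_frame
for n in ('side',):
    f=grab_frame(n)['color'][:,:,::-1];c=f[120:320,300:460] if n=='side' else f[220:400,340:520];cv2.imwrite('pics/%s4.png'%n,cv2.resize(c,None,fx=3,fy=3,interpolation=cv2.INTER_CUBIC))"
```

```text
t 9.6 crimper mm [-74.9  46.1 116.7] toolx_c [-1.     0.01  -0.005] yaw rel -0.01 F [ 0.   0.  -0.5] open 0.006 q [-0.12  0.74 -0.17  2.17  0.43  0.27  1.05]
tool shift [-0.0037 -0.088  -0.0012] twist -0.01
```

View pics/side4.png

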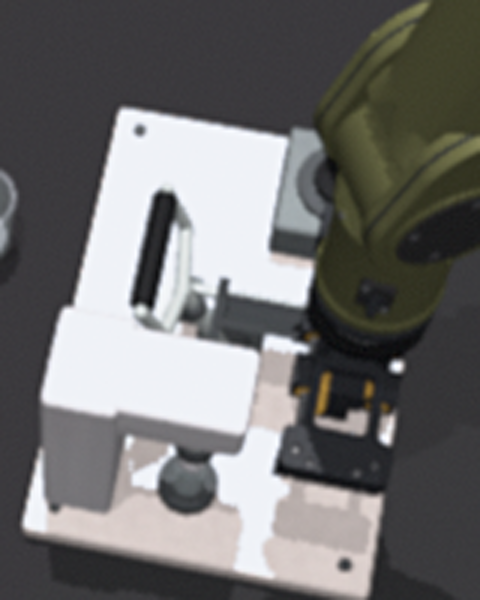

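No contact yet. Pushing towards -y.

Call:
apply_moves(
  moves=[
    [0, -0.01, 0, 0, 255],
    [0, -0.01, 0, 0, 255],
    [0, -0.01, 0, 0, 255],
    [0, -0.01, 0, 0, 255],
  ],
)

```text
time: 10.05
position: [0.4624, 0.0172, 0.1199]
orientation: [-0.21, 3.132, 0.003]
ft_force: [0.6, 1.0, 2.5]
opening: 0.004
```

Call:
apply_moves(
  moves=[
    [0, -0.01, 0, 0, 255],
    [0, -0.01, 0, 0, 255],
    [0, -0.01, 0, 0, 255],
    [0, -0.008, 0, 0, 255],
    [0, 0, 0, 0, 255],
  ],
)

```text
time: 10.55
position: [0.4666, -0.0228, 0.1185]
orientation: [0.203, -3.134, 0.002]
ft_force: [-0.3, -0.2, -0.2]
opening: 0.004
```

```bash
python3 -c "
from h import *;go([-72,-42,118],0)
from rig import grab_frame
for n in ('side','top'):
    f=grab_frame(n)['color'][:,:,::-1];c=f[120:320,300:460] if n=='side' else f[220:400,340:520];cv2.imwrite('pics/%s5.png'%n,cv2.resize(c,None,fx=3,fy=3,interpolation=cv2.INTER_CUBIC))"
```

```text
t 10.55 crimper mm [-74.3 -32.  118.5] toolx_c [-1.     0.01  -0.001] yaw rel -0.01 F [-0.3 -0.2 -0.2] open 0.004 q [ 0.07  0.74 -0.2   2.14  0.47  0.3   1.17]
tool shift [-0.0024 -0.0099  0.0006] twist -0.01
```

View pics/side5.png

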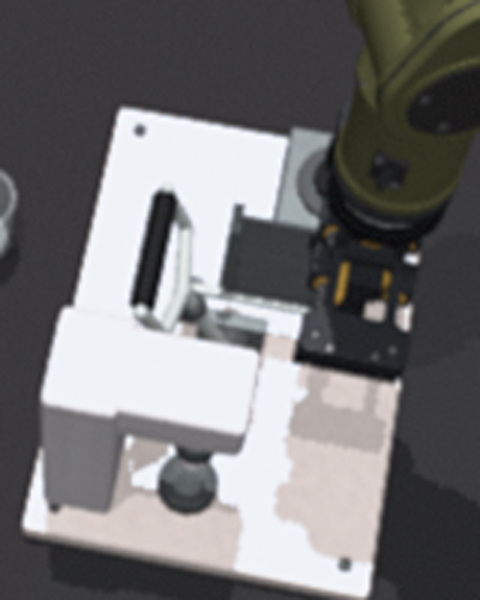

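View pics/top5.png

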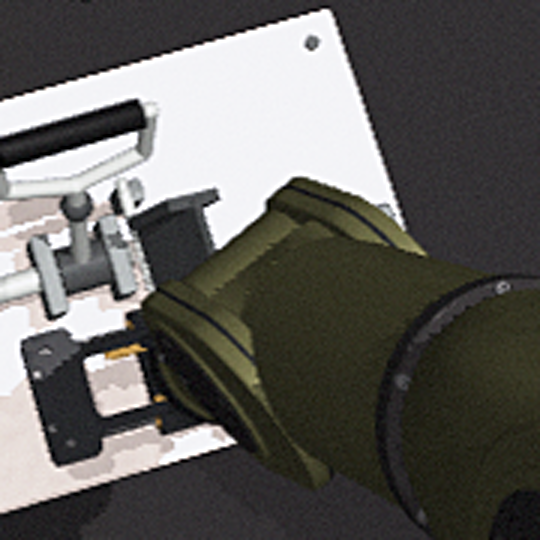

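The catch is past upright: in the side crop it now runs from its hinge near (250,297) up to (270,215). Pushing further.

Call:
apply_moves(
  moves=[
    [0, -0.01, 0, 0, 255],
    [0, -0.006, 0, 0, 255],
    [0, 0, 0, 0, 255],
  ],
)

```text
time: 10.95
position: [0.4689, -0.038, 0.1187]
orientation: [0.205, -3.135, 0.001]
ft_force: [0.4, 1.1, 0.2]
opening: 0.002
```

Call:
apply_moves(
  moves=[
    [0, -0.005, 0, 0, 255],
    [0, -0.004, 0, 0, 255],
    [0, 0, 0, 0, 255],
  ],
)

```text
time: 11.25
position: [0.4697, -0.0423, 0.1188]
orientation: [-0.213, 3.134, 0.007]
ft_force: [-1.5, 7.7, 2.0]
opening: -0.001
```

```bash
cat > cat.py <<'E'
from h import *;go([-72,-42,118],0)
import sys
from rig import grab_frame
for n in ('side','top'):
    f=grab_frame(n)['color'][:,:,::-1].copy()
    for c in (1.25,1.4,1.6):
        l=c-.8
        P=[[x,-35-70*np.sin(l),75+70*np.cos(l)] for x in (-90,16)]
        for u in proj(n,W(CR,P)): cv2.circle(f,tuple(int(round(v*8)) for v in u),8,(0,0,255) if c==1.25 else (0,255,0) if c==1.4 else (255,0,0),-1,shift=3)
    c=f[120:320,300:460] if n=='side' else f[220:400,340:520];cv2.imwrite('pics/%s%s.png'%(n,sys.argv[1]),cv2.resize(c,None,fx=3,fy=3,interpolation=cv2.INTER_CUBIC))
E
python3 cat.py 6
```

```text
t 11.25 crimper mm [-73.9 -51.8 118.8] toolx_c [-1.     0.004  0.001] yaw rel -0.004 F [-1.5  7.7  2. ] open -0.001 q [ 0.13  0.74 -0.22  2.13  0.48  0.31  1.21]
tool shift [-0.0019  0.0098  0.0008] twist -0.004
```

View pics/side6.png

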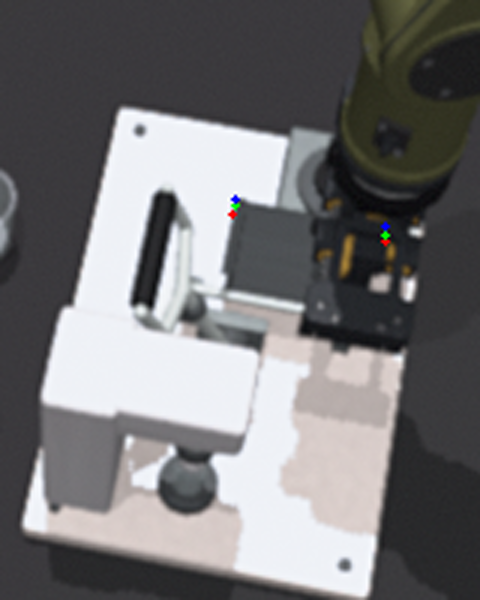

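View pics/top6.png

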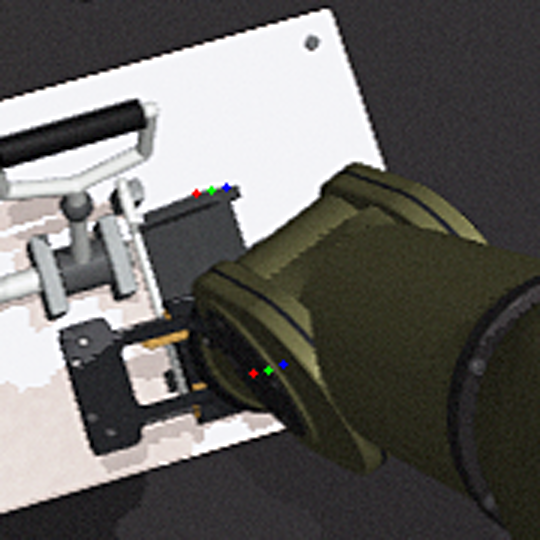

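The force rose to 7.7 N and the flange at (237,192) in the top crop sits at the 1.6 rad marker, so the catch is at its stop. Backing off, rising and turning for the lever.

Call:
apply_moves(
  moves=[
    [0, 0.01, 0, 0, 255],
    [0, 0.01, 0, 0, 255],
    [0, 0, -0.025, 0, 255],
    [0, 0, -0.03, 0, 255],
    [0, 0, -0.03, 0, 255],
    [0, 0, -0.03, 0, 255],
    [0, 0, -0.03, 0, 255],
    [0, 0, 0, 0.14, 0],
    [0, 0, 0, 0.14, 0],
    [0, 0, 0, 0.14, 0],
    [0, 0, 0, 0.14, 0],
    [0, 0, 0, 0.14, 0],
  ],
)

```text
time: 12.55
position: [0.4672, -0.0257, 0.2637]
orientation: [-0.889, -3.013, 0.001]
ft_force: [0.4, 0.0, -0.0]
opening: 0.439
```

Call:
apply_moves(
  moves=[
    [0, 0, 0, 0.14, 0],
    [0, 0, 0, 0.14, 0],
    [0, 0, 0, 0.14, 0],
    [0, 0, 0, 0.14, 0],
    [0, 0, 0, 0.14, 0],
    [0, 0, 0, 0.14, 0],
    [0, 0, 0, 0, 0],
  ],
)

```text
time: 13.25
position: [0.4672, -0.0255, 0.2637]
orientation: [2.033, 2.394, -0.001]
ft_force: [0.9, -0.0, 0.1]
opening: 1.001
```

```bash
python3 -c "
from h import *;go([61,0,250],-1.5708)"
```

```text
t 13.25 crimper mm [-74.  -34.8 263.7] toolx_c [-0.023  1.    -0.   ] yaw rel -1.548 F [ 0.9 -0.   0.1] open 1.001 q [-0.08  0.47  0.05  2.02 -0.03  0.65  0.16]
tool shift [0.0317 0.1358 0.0136] twist 0.023
```

Call:
apply_moves(
  moves=[
    [0.0053, 0.0226, 0, 0.02, 0],
    [0.0053, 0.0226, 0, 0, 0],
    [0.0053, 0.0226, 0, 0, 0],
    [0.0053, 0.0226, 0, 0, 0],
    [0.0053, 0.0226, 0, 0, 0],
    [0.0053, 0.0226, 0, 0, 0],
    [0, 0, 0, 0, 0],
  ],
)

```text
time: 13.95
position: [0.5991, 0.0274, 0.2633]
orientation: [2.05, 2.379, 0.003]
ft_force: [-0.9, -0.4, 0.2]
opening: 0.998
```

```bash
python3 cat.py 7; python3 -c "
from h import *;go([61,0,182],-1.5708)"
```

```text
t 13.95 crimper mm [ 63.9  -0.8 263.3] toolx_c [-0.008  1.     0.002] yaw rel -1.562 F [-0.9 -0.4  0.2] open 0.998 q [-0.16  0.64  0.06  1.64 -0.05  0.86  0.07]
tool shift [-0.0401 -0.1366  0.145 ] twist -1.562
t 14.05 crimper mm [ 60.7  -2.5 263.2] toolx_c [-0.005  1.    -0.002] yaw rel -1.565 F [-0.5 -0.1 -0.4] open 1.003 q [-0.16  0.64  0.06  1.65 -0.05  0.86  0.07]
tool shift [0.0025 0.0005 0.0812] twist 0.005
```

View pics/side7.png

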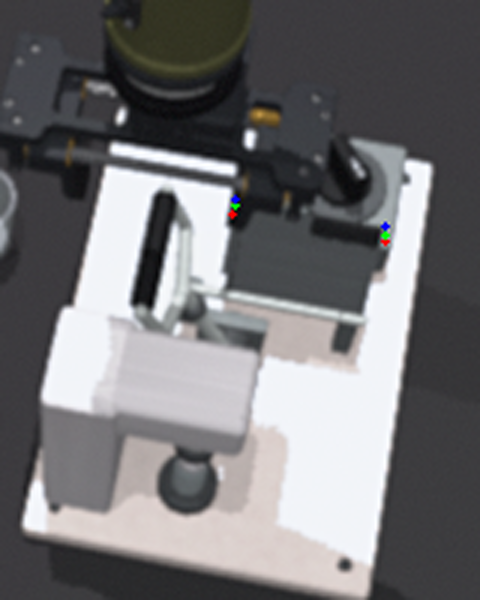

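View pics/top7.png

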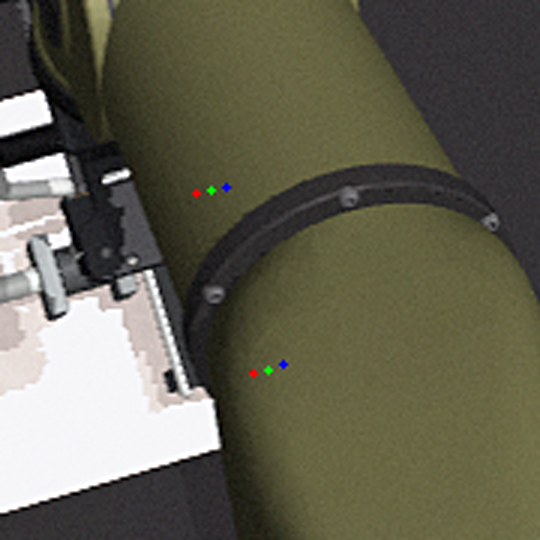

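The catch has stayed over. Its far edge in the side crop is near (240,200)–(380,235), close to the markers. The open fingers straddle the bar, so I'm descending.

Call:
apply_moves(
  moves=[
    [0.001, 0, 0.02, 0, 0],
    [0.001, 0, 0.02, 0, 0],
    [0, 0, 0.02, 0, 0],
    [0, 0, 0.013, 0, 0],
    [0, 0, 0.008, 0, 0],
    [0, 0, 0, 0, 0],
  ],
)

```text
time: 14.65
position: [0.5957, 0.0271, 0.182]
orientation: [-2.056, -2.374, 0.002]
ft_force: [0.4, -0.1, -0.4]
opening: 0.993
```

Call:
apply_moves(
  moves=[
    [0, 0, 0, 0, 255],
    [0, 0, 0, 0, 255],
    [0, 0, 0, 0, 255],
    [0, 0, 0, 0, 255],
    [0, 0, 0, 0, 255],
    [0, 0, 0, 0, 255],
    [0, 0, 0, 0, 255],
    [0, 0, 0, 0, 255],
    [0, 0, 0, 0, 255],
    [0, 0, 0, 0, 255],
    [0, 0, 0, 0, 255],
    [0, 0, 0, 0, 255],
  ],
  grip_force=20,
)

```text
time: 15.85
position: [0.5974, 0.0276, 0.1828]
orientation: [2.056, 2.374, 0.002]
ft_force: [2.9, 0.3, -1.8]
opening: 0.19
```

```bash
python3 -c "
from h import *;go([61,0,182],-1.5708)
for t in np.linspace(0,.85,11): a=.42-t; print(round(t,3),round(150*np.sin(a),1),round(50+150*np.cos(a),1))"
```

```text
t 15.85 crimper mm [ 62.2  -0.4 182.8] toolx_c [-0.003  1.     0.002] yaw rel -1.568 F [ 2.9  0.3 -1.8] open 0.19 q [-0.15  0.74  0.05  1.73 -0.05  0.67  0.07]
tool shift [ 0.0004 -0.0012  0.0008] twist 0.003
0.0 61.2 187.0
0.085 49.3 191.7
0.17 37.1 195.3
0.255 24.6 198.0
0.34 12.0 199.5
0.425 -0.7 200.0
0.51 -13.5 199.4
0.595 -26.1 197.7
0.68 -38.6 195.0
0.765 -50.7 191.2
0.85 -62.5 186.3
```

The bar is gripped: the opening reads 0.19, about 17 mm. Pulling along the arc.

Call:
apply_moves(
  moves=[
    [0, -0.012, -0.0047, 0, 255],
    [0, -0.0122, -0.0036, 0, 255],
    [0, -0.0125, -0.0027, 0, 255],
    [0, -0.0126, -0.0015, 0, 255],
    [0, -0.0127, -0.0005, 0, 255],
    [0, -0.0128, 0.0006, 0, 255],
  ],
)

```text
time: 16.45
position: [0.5258, 0.0176, 0.1959]
orientation: [2.053, 2.371, 0.01]
ft_force: [7.7, 1.7, -2.0]
opening: 0.189
```

```bash
python3 -c "
from h import *;go([-62,0,181],-1.5708)"
```

```text
t 16.45 crimper mm [-10.   -0.3 195.9] toolx_c [-0.004  1.     0.008] yaw rel -1.567 F [ 7.7  1.7 -2. ] open 0.189 q [-0.15  0.64  0.05  1.94 -0.05  0.56  0.08]
tool shift [ 0.0005 -0.0521  0.0145] twist 0.004
```

Call:
apply_moves(
  moves=[
    [0, -0.0126, 0.0017, 0, 255],
    [0, -0.0125, 0.0027, 0, 255],
    [0, -0.0122, 0.0038, 0, 255],
    [0, -0.0098, 0.004, 0, 255],
    [0, 0, 0, 0, 255],
    [0, 0, 0, 0, 255],
    [0, 0, 0, 0, 255],
  ],
)

```text
time: 17.15
position: [0.4803, 0.0112, 0.1842]
orientation: [2.052, 2.371, 0.012]
ft_force: [6.3, 1.7, 2.1]
opening: 0.19
```

```bash
python3 cat.py 8; python3 -c "
from h import *;go([-62,0,181],-1.5708)"
```

```text
t 17.15 crimper mm [-56.   -0.3 184.2] toolx_c [-0.004  1.     0.01 ] yaw rel -1.567 F [6.3 1.7 2.1] open 0.19 q [-0.14  0.62  0.04  2.08 -0.05  0.44  0.08]
tool shift [-0.0416 -0.0169  0.066 ] twist -1.567
t 17.25 crimper mm [-55.9  -0.3 184.2] toolx_c [-0.004  1.     0.01 ] yaw rel -1.567 F [6.1 1.8 2.4] open 0.19 q [-0.14  0.62  0.04  2.08 -0.05  0.44  0.08]
tool shift [ 0.0004 -0.0061  0.0032] twist 0.004
```

View pics/side8.png

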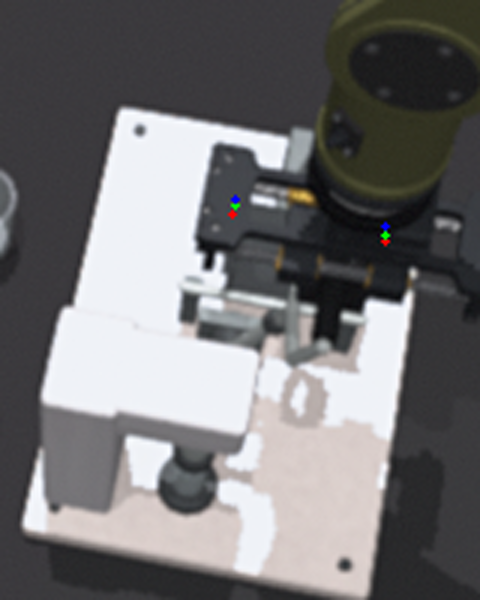

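View pics/top8.png

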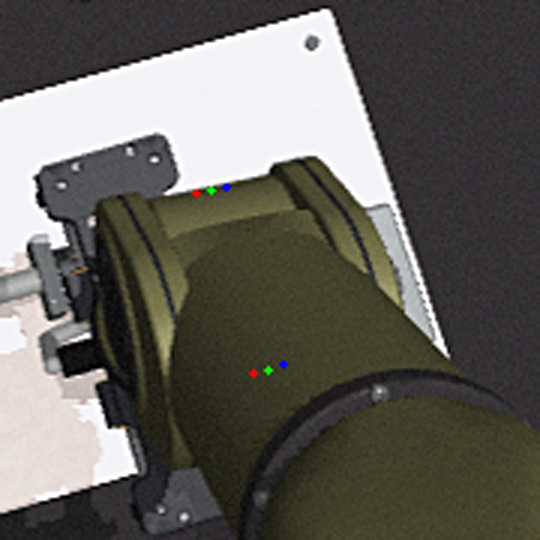

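The lever is at roughly 0.80 rad (bar at crimper x ≈ -56) and held. I'll pull the last few millimetres to the stop.

Call:
apply_moves(
  moves=[
    [0, -0.004, 0.0018, 0, 255],
    [0, -0.003, 0.0013, 0, 255],
    [0, 0, 0, 0, 255],
    [0, 0, 0, 0, 255],
    [0, 0, 0, 0, 255],
    [0, 0, 0, 0, 255],
  ],
)

```text
time: 17.85
position: [0.4751, 0.0104, 0.1816]
orientation: [2.05, 2.369, 0.016]
ft_force: [8.0, 2.4, 4.3]
opening: 0.188
```

```bash
python3 -c "
from h import *;go([-62,0,181],-1.5708)
from rig import grab_frame
f=grab_frame('side')['color'][:,:,::-1];cv2.imwrite('pics/side9.png',f)
f=grab_frame('top')['color'][:,:,::-1];cv2.imwrite('pics/top9.png',f)
go([-62,0,181],-1.5708)"
```

```text
t 17.85 crimper mm [-61.2  -0.4 181.6] toolx_c [-0.004  1.     0.013] yaw rel -1.567 F [8.  2.4 4.3] open 0.188 q [-0.14  0.62  0.04  2.1  -0.05  0.42  0.08]
tool shift [ 0.0004 -0.0008  0.0006] twist 0.004
t 17.95 crimper mm [-61.2  -0.4 181.7] toolx_c [-0.004  1.     0.014] yaw rel -1.567 F [7.9 2.6 4.8] open 0.193 q [-0.14  0.62  0.04  2.1  -0.05  0.42  0.08]
tool shift [ 0.0004 -0.0008  0.0007] twist 0.004
```

View pics/side9.png

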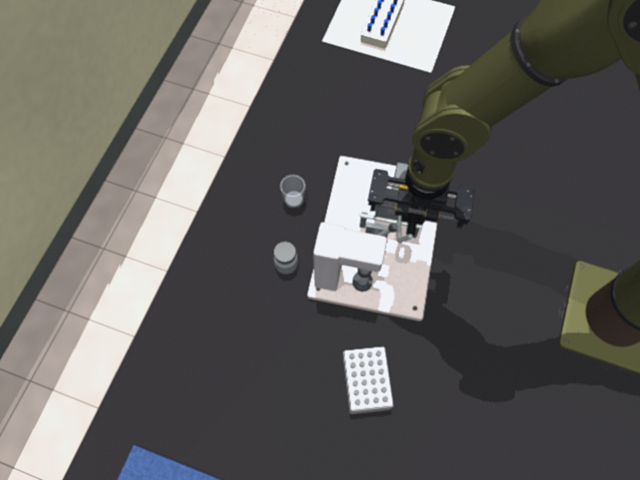

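View pics/top9.png

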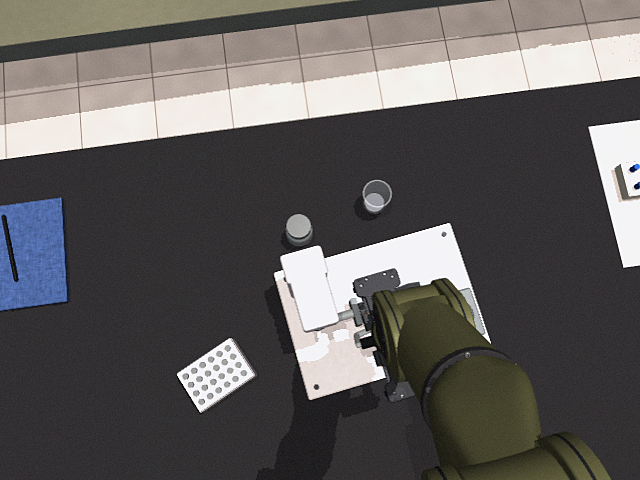

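The lever is at its stop and held steady with about 8 N. The jar at (298,230), the beaker at (376,196) and the rack at (216,375) in the top view are all where they stood. Handing in.

```bash
python3 -c "
from rig import job_done
print(job_done())"
```

```text
the job is handed in; nothing more can be done
None
```

The vial is crimped and the job is handed in, with the gripper still holding the lever at about 0.84 of its 0.85 rad. No verdict was reported. The run took about 18 of the 64 s.

- **Knob:** I turned it about 0.95 rad clockwise. After release it stayed past its detent in both camera views. During the lever pull the arm hid the knob, but nothing came near it.
- **Catch:** I pushed it over with the closed fingers until the force rose to 7.7 N. In the images it lined up with the 1.6 rad stop, and it was still there before the lever was gripped. The gripper partly hides it in the last pictures.
- **Lever:** I gripped the cross-bar with 20 N and pulled it along its arc. The gripper stands at crimper x -61 mm with about 8 N of steady pull and no drift between the last two readings.
- **Rack, jar and beaker:** they appear at the same pixels as in the first pictures.

None of the checks failed or disagreed. The joint angles are inferred from the tool pose and the images, since they cannot be read directly.

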